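# Index a tub under the dosing head

## Task

Stand the empty white tub upright in the round black nest of the blue carriage while the carriage is still parked at its loading stop. Then pull the red index-plunger knob, slide the carriage until the tub is under the nozzle of the dosing head (the head with the blue hopper, not the orange press), and release the knob so that the plunger springs fully home in that station's hole. Let go of everything and leave the loose bottles and the jar where they are.

Things in the scene. Friction and masses are not known exactly. Their poses are not given: they have to be found in the camera images.
- tub_center (a point): Empty white open-topped round tub, loose, about 60 g, 90 mm tall, outside diameter 52 mm at the foot widening to 60 mm at the rim, wall 3.5 mm. This point is on its axis, half-way up (45 mm above its foot); z is up. It starts on the table left or right of the machine; an amber bottle stands on the opposite side.
- indexer: Fixed slide machine, base 210 (x) by 410 (y) by 12 mm. Origin on the table, below the line the nest's centre travels along. x points away from the robot side, y the way the carriage slides, z up. A slanted steel bar along its front (-x) has holes for three stops: nest centre at y = -120 mm (loading), +10 and +120 mm (stations; which one has the dosing head varies).
- carriage (a joint): How far the blue carriage (0.7 kg, 90 by 90 mm deck) has slid from its loading stop along the indexer's +y, m: 0 at loading (start, plunger locked in), 0.130 and 0.240 at the two station holes; ends at -0.004 and 0.245. About 1.5 N of friction once the plunger is out.
- nest (a point): Centre of the floor of the black round nest on the carriage, 44 mm above the table; wall 20 mm high above this floor, inner diameter 64 mm, outer 72 mm. Axes as the indexer's. The blue bracket in front of it (from 45 mm to -x) rises to 75 mm above the table.
- knob_grip (a point): Grip point on the axis of the red plunger knob, on the carriage's robot side: 30 mm diameter from 20 mm below to 12 mm above this point, then a 40 mm flange, top 30 mm above. A 24 mm steel barrel ends 22 mm below. z: plunger axis, outward, 35 deg from vertical, leaning to the indexer's -x; y: sliding direction. At home 109 mm in front (-x) of the nest centre, 94 mm above the table.
- plunger (a joint): How far the plunger is pulled out along its axis, m: 0 = fully home in a hole, 0.020 = end of the pull. The 14 mm round-nosed pin sits 14 mm deep in an 18 mm hole, so pull 16 mm or more to free the carriage. A spring returns it: 6 N at home, 10 N fully out. If released between holes, the pin rests on the bar at about 0.014.
- nozzle (a point): Lower tip of the 14 mm steel nozzle of the dosing head (fixed, white arm, blue hopper), 165 mm above the table, exactly above the nest's place at one station. Column 148 mm behind (+x), 36 mm wide arm with underside at 240 mm, hopper up to 345 mm. The other station has a like grey stand with an orange press disc (52 mm, underside at 178 mm) and orange box.
- amber_bottle: Amber bottle with white cap, 56 mm diameter, 130 mm tall, loose, bystander; origin at the centre of its underside.
- blue_bottle: Blue bottle with black cap, 52 mm diameter, 170 mm tall, loose, bystander; origin at the centre of its underside.
- lidded_jar: White closed jar, 80 mm diameter, 70 mm tall, loose, bystander; origin at the centre of its underside.
- tub: The same white tub; origin at the centre of its underside.
Mind the look-alikes: they are no part of the job. What is shaped like the tub but green is not meant.

How it is judged (in metres and radians):
On the way, in this order (a step that is already met when the one before it is completed fails the run):
1. the tub stands released in the nest with the carriage still locked at the loading stop (horizontal distance between tub_center and nest below 0.008 m and z of tub_center in the frame of nest between 0.038 and 0.052 m and angle between tub_center's own z axis and vertical below 0.12 rad and contact force between the fingers and tub below 0.3 N and value of joint carriage below 0.01 m and value of joint plunger below 0.003 m), for 0.2 s.
2. the plunger is pulled clear of the loading hole (value of joint plunger above 0.0145 m), for 0.1 s.
3. the carriage is under the dosing head with the plunger home (horizontal distance between nest and nozzle below 0.008 m and value of joint plunger below 0.003 m), for 0.2 s.
At the end, for the whole second after the job is handed in: The tub stands upright (within 7 degrees) and released in the nest, within 8 mm of its centre and on its floor; the carriage is under the dosing nozzle (nest centre within 8 mm of the nozzle horizontally) with the plunger home (joint under 3 mm); knob released, tub at rest (all of step 3 and horizontal distance between tub_center and nest below 0.008 m and z of tub_center in the frame of nest between 0.038 and 0.052 m and angle between tub_center's own z axis and vertical below 0.12 rad and contact force between the fingers and tub below 0.3 N and linear speed of tub below 0.02 m/s); the robot touches nothing.
It fails at once if the amber bottle is moved more than 20 mm (distance of amber_bottle from where it was at the start of the episode above 0.02 m).
It fails at once if the blue bottle is moved more than 20 mm (distance of blue_bottle from where it was at the start of the episode above 0.02 m).
It fails at once if the lidded jar is moved more than 20 mm (distance of lidded_jar from where it was at the start of the episode above 0.02 m).
It fails at once if the tub is tipped over (more than 60 degrees) (angle between tub's own z axis and vertical above 1.05 rad).
It also fails if it takes over 62 s, if anything falls off the work surface, if the arm or the gripper's body presses on something with over 40 N, if the wrist force passes 120 N, or if a joint passes its speed limit or range.

## Robot

A 6-joint arm with a two-finger parallel gripper is mounted at the origin on the work surface. World frame = base frame: x ahead of the robot, y to its left, z up, the work surface at z = 0. Lengths are in mm, angles in rad, forces in N, time in s.
With the tool pointing down it reaches from about 350 to 775 mm from the base axis. Payload 7.3 kg.
Tool frame: the origin (TCP) lies at the very end of the fingers, on their centre line; the grasp point (between the pads) lies 19 mm behind it; x points along the fingers, z is the direction in which the jaws open and shut, and the axes are right-handed (so a half turn about x gives the same grasp; the last joint's range is limited). The gripper opens to 92 mm and grips with 3 to 60 N. Pads are 19 mm wide; open, the fingers measure 130 mm over their backs; the gripper's body (75 mm by 190 mm) begins 47 mm behind the grasp point.
Start: joints at [0.981, 0.342, 1.524, -0, 1.275, -0.146], TCP at [225.41, 474.168, 226.741] pointing down, gripper open.
Joint ranges: [-2.53, 2.53], [-0.77, 2.02], [0.04, 2.7], [-1, 4.14], [0.28, 2.66], [-3.11, 3.11]. Speed limits (rad/s): [2.57, 2.57, 3.14, 3.14, 3.14, 3.14].

## Interface

Orientations are given as [roll, pitch, yaw] about the fixed x, y, z axes, in that order (R = Rz(yaw) Ry(pitch) Rx(roll)).
In Python, from plant import * gives the robot as it stands.
- The arm moves only by the tool carry_out, never from a script. Its argument "rows" is a list of rows, each a list of 4 numbers: the shift along the world's x, y, z in mm, then the turn about the world's z in degrees. In form: [[x, y, z, twist], ...]. A call has 1 to 20 rows; each row is the pose to reach, as a shift and turn from the pose measured when the call began; what a row does not reach only later rows make up. A row lasts 1/12 s, in which the tool goes at most 41.7 mm and 7.16 degrees, less where a joint would pass 70% of its speed; a pose out of reach is approached as far as the arm can. A call with a gripper value outside its range is refused whole. "hand" is the finger opening in mm, from 0 to 91.8, set as the call begins (left out, the last holds). The fingers move at their own pace and stop on an object; the grip force is fixed at half the most. Time passes only in rows, so rows that repeat a pose let the fingers close. It gives the time, the measured TCP pose, the force and the opening at its end, in the units of the state.
- get_obs(): the state, without advancing time (a new reading comes with each control period).
- capture(name): name is "scene" or "top" or "wrist"; returns the picture (384x512x3 uint8, red, green, blue); there is no depth.
- camera_info(name): a dict with "camera_matrix" (3x3 intrinsics, pixels), "pose" (4x4, takes a point from camera to world coordinates); the wrist camera has in their place "mount" (4x4, takes a point from camera to tool coordinates, whose origin is the TCP and whose axes are the tool frame's). Camera axes: x right, y down, z forward; pixel columns grow to the right and rows downward; lengths in mm; the calibration is good to about 2 mm. A picture is of the moment at which its call begins: read the wrist's pose just before it. camera_info takes no time and is no camera call.
- close_job(): hands the job in, once; it reports no verdict.
The state is a dict: "time": time; "joint_positions": joint angles; "dq": joint speeds; "tau": joint torques, N m; "tool_pos": TCP position; "tcp_rot": TCP orientation; "contact_force": force on the tool from outside, world axes, zero at the start; "moment": the same for the moment, N m; "grip_width": finger opening in mm.
Only numpy, scipy, OpenCV 4.12 (cv2) and the standard library are available. Lean on these libraries where they do the work, as an engineer would, in place of code of your own. Each camera call takes 0.05 s, during which the arm holds its last target. There are 200 camera calls.

## Working session

There is one attempt and no reset: what is moved stays moved. The work goes in short steps, Python scripts to look and compute and a tool call to move; the robot and the scene stay as the last step left them, time stands still between calls to the robot, and variables do not carry over. Pictures are saved under pics/ and viewed, about 8 in all and at most 12, crops included, and the job is handed in when it is done.

Besides the shell and the picture viewer there is one more tool, called after "Call:" by a JSON object that holds its "op" and its "data". carry_out: Moves the arm, as the interface text tells. Its arguments: {"type":"object","properties":{"rows":{"type":"array"},"hand":{"type":"number"}},"required":["rows"]}

```bash
mkdir -p pics; ls
python3 - <<'E'
from plant import *
import cv2,numpy as np
np.set_printoptions(precision=3,suppress=True)
print(get_obs())
for n in("scene","top","wrist"):
    im=capture(n); cv2.imwrite(f"pics/{n}0.png",im[:,:,::-1]); i=camera_info(n); print(n,i)
E
```

```text
pics
{'time': 0.0, 'joint_positions': array([ 0.981,  0.343,  1.525,  0.   ,  1.275, -0.146]), 'dq': array([-0.002, -0.   ,  0.001,  0.001, -0.   , -0.   ]), 'tau': array([ -0.   , -43.126, -24.421,   0.072,   0.056,  -0.   ]), 'tool_pos': array([225.191, 473.822, 226.048]), 'tcp_rot': array([ 2.987,  1.569, -2.17 ]), 'contact_force': array([ 0.76 , -0.267, -0.365]), 'moment': array([ 0.002, -0.031, -0.031]), 'grip_width': 91.44408788494471}
scene {'camera_matrix': array([[371.067,   0.   , 251.39 ],
       [  0.   , 371.067, 189.471],
       [  0.   ,   0.   ,   1.   ]]), 'pose': array([[  -0.197,    0.627,   -0.754, 1187.29 ],
       [   0.98 ,    0.135,   -0.144,  150.177],
       [   0.012,   -0.767,   -0.641,  747.978],
       [   0.   ,    0.   ,    0.   ,    1.   ]])}
top {'camera_matrix': array([[481.903,   0.   , 256.186],
       [  0.   , 481.903, 181.088],
       [  0.   ,   0.   ,   1.   ]]), 'pose': array([[  -0.012,   -0.996,    0.091,  369.54 ],
       [  -1.   ,    0.014,    0.019,   -9.492],
       [  -0.02 ,   -0.091,   -0.996, 1419.526],
       [   0.   ,    0.   ,    0.   ,    1.   ]])}
wrist {'camera_matrix': array([[316.243,   0.   , 254.384],
       [  0.   , 316.243, 194.392],
       [  0.   ,   0.   ,   1.   ]]), 'mount': array([[   0.   ,   -0.281,    0.96 , -156.   ],
       [  -0.   ,   -0.96 ,   -0.281,   75.521],
       [   1.   ,   -0.   ,   -0.   ,   -0.396],
       [   0.   ,    0.   ,    0.   ,    1.   ]])}
```

View pics/scene0.png

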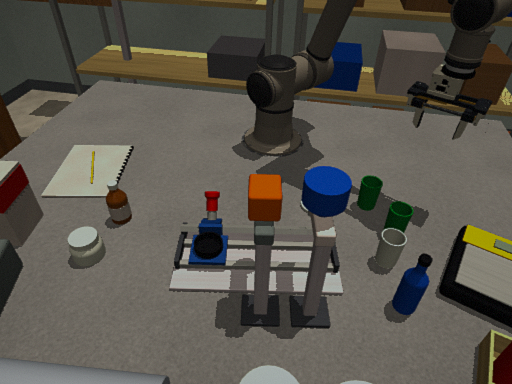

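View pics/top0.png

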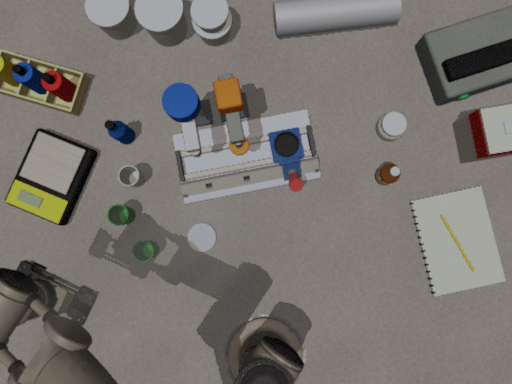

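The scene view shows the nest (208,245) at the loading stop, the orange press (265,197) in the middle and the blue hopper (327,190) at the far station, so the travel is 0.240 m. The white tub is at top (130,176), with the blue bottle (122,132) and green decoys (120,215) and (145,251) around it.

```bash
cat > h.py <<'E'
import numpy as np,cv2
from scipy.spatial.transform import Rotation as R
np.set_printoptions(precision=1,suppress=True)
def ray(info,uv,T=None):
    T=info["pose"] if T is None else T
    d=T[:3,:3]@np.linalg.inv(info["camera_matrix"])@np.array([uv[0],uv[1],1.])
    return T[:3,3],d/np.linalg.norm(d)
def on_z(info,uv,z,T=None):
    o,d=ray(info,uv,T); return o+d*(z-o[2])/d[2]
def tri(a,b):
    A=sum(np.eye(3)-np.outer(d,d) for o,d in(a,b)); y=sum((np.eye(3)-np.outer(d,d))@o for o,d in(a,b))
    return np.linalg.solve(A,y)
def proj(info,p,T=None):
    T=info["pose"] if T is None else T
    q=info["camera_matrix"]@(T[:3,:3].T@(np.array(p)-T[:3,3])); return q[:2]/q[2]
def wristT(obs,info):
    T=np.eye(4); T[:3,:3]=R.from_euler("xyz",obs["tcp_rot"]).as_matrix(); T[:3,3]=obs["tool_pos"]
    return T@info["mount"]
def blobs(mask,amin=20):
    c,_=cv2.findContours(mask.astype(np.uint8),cv2.RETR_EXTERNAL,cv2.CHAIN_APPROX_NONE)
    return [k for k in c if cv2.contourArea(k)>amin]
E
python3 - <<'E'
from plant import *
from h import *
o=get_obs();print(R.from_euler("xyz",o["tcp_rot"]).as_matrix())
top=camera_info("top");sc=camera_info("scene")
it=cv2.imread("pics/top0.png");is_=cv2.imread("pics/scene0.png")
cv2.imwrite("pics/topcrop.png",np.hstack([cv2.resize(it[85:210,95:330],None,fx=3.4,fy=3.4,interpolation=cv2.INTER_CUBIC)]))
def cen(im,f):
    h=cv2.cvtColor(im,cv2.COLOR_BGR2HSV).astype(int);m=f(h[...,0],h[...,1],h[...,2])
    return [(np.round(np.array(cv2.boundingRect(k))),[cv2.moments(k)[x]/cv2.moments(k)["m00"] for x in("m10","m01")],cv2.contourArea(k)) for k in blobs(m)]
red=lambda h,s,v:((h<5)|(h>174))&(s>170)&(v>80)
blue=lambda h,s,v:(h>105)&(h<125)&(s>150)&(v>50)
for n,im in(("top",it),("scene",is_)):
    print(n,"red",cen(im,red));print("blue",cen(im,blue))
print("tub~",on_z(top,(130,175),90),"nest~",on_z(top,(287,145),64),"bluebot",on_z(top,(110,124),170),"disc",on_z(top,(239,146),178))
E
```

```text
[[-0.  -0.9  0.4]
 [-0.   0.4  0.9]
 [-1.   0.  -0. ]]
top red [(array([41, 71, 21, 21]), [52.671544715447155, 81.60975609756098], 205.0)]
blue [(array([269, 128,  34,  37]), [285.9231832543444, 145.45971563981044], 844.0), (array([108, 121,  27,  23]), [120.72905198776758, 132.84036697247706], 272.5), (array([162,  83,  38,  39]), [180.2660847074038, 101.69123827998706], 1031.0), (array([13, 63, 33, 31]), [28.711827956989243, 77.96043010752688], 387.5)]
scene red [(array([207, 199,  10,  12]), [211.6086956521739, 204.79528985507244], 92.0), (array([205, 191,  15,   6]), [211.91379310344828, 193.51436781609192], 58.0)]
blue [(array([403, 266,  26,  49]), [415.06076854334225, 286.2856717307119], 559.5), (array([189, 235,  39,  28]), [209.7037691401649, 253.58127208480565], 283.0), (array([199, 219,  23,   9]), [210.30350194552528, 222.99351491569388], 128.5), (array([304, 166,  48,  50]), [327.3380414312618, 188.27851014856662], 1593.0), (array([316,  42,  47,  49]), [344.9433320246041, 66.54691794267767], 1273.5)]
tub~ [512.8 367.8  90. ] nest~ [594.8 -72.3  64. ] bluebot [640.9 399.9 170. ] disc [575.2  58.  178. ]
```

View pics/topcrop.png

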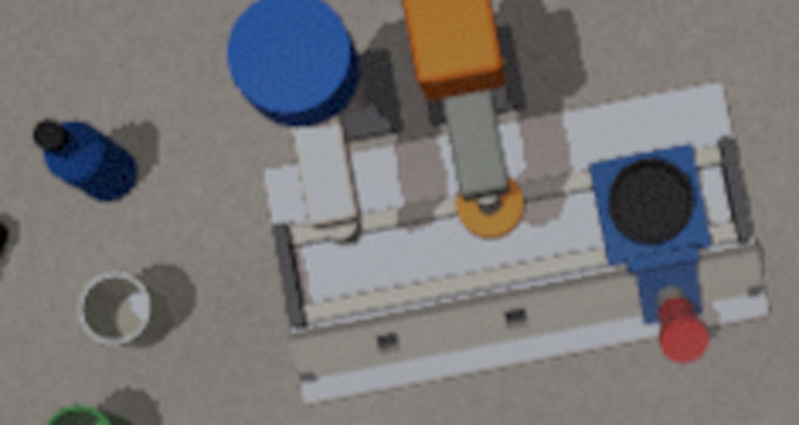

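The crop shows the base corners at (265,170), (722,85), (768,315) and (305,402), the nest rim centre at (652,200), the tub rim centre at (116,308) and the knob flange top at about (684,338).

Run:
```python
from plant import *
from h import *
top=camera_info("top")
c=lambda u,v:(95+(u+.5)/3.4-.5,85+(v+.5)/3.4-.5)
P=[on_z(top,c(*q),12)[:2] for q in((265,170),(722,85),(768,315),(305,402))]
print("corners",P)
ex=[];
for a,b in((P[1],P[0]),(P[2],P[3])): print("ydir",np.degrees(np.arctan2(*(b-a)[::-1]))-90,np.linalg.norm(b-a))
for a,b in((P[2],P[1]),(P[3],P[0])): print("xdir",np.degrees(np.arctan2(*(b-a)[::-1])),np.linalg.norm(b-a))
print("nest rim",on_z(top,c(652,200),64),"tub rim",on_z(top,c(116,308),90))
print("flange top",on_z(top,c(684,338),94+25))
print("disc",on_z(top,c(491,205),180))
o=get_obs();print("yaw of tool z",np.degrees(R.from_euler("xyz",o["tcp_rot"]).as_matrix()[:2,2]),)
Z=R.from_euler("xyz",o["tcp_rot"]).as_matrix()[:,2];print(np.degrees(np.arctan2(Z[1],Z[0])))
print("green",on_z(top,(119,212),90),on_z(top,(144,248),90),"bluebottle foot",on_z(top,(128,140),10))
```

```text
corners [array([639.9, 264.2]), array([ 708.5, -135.9]), array([ 506.3, -171. ]), array([436.8, 228.9])]
ydir 9.732963822556272 405.86055343640277
ydir 9.867981773885745 405.8458927816546
xdir 9.843650468476532 205.23180844100753
xdir 9.847524103388537 206.18821575343034
nest rim [599.2 -70.7  64. ] tub rim [512.2 371.3  90. ]
flange top [478.5 -91.6 119. ]
disc [577.7  57.7 180. ]
yaw of tool z [24.6 51.7]
64.57067166350426
green [410.2 397.3  90. ] [310.5 326.8  90. ] bluebottle foot [626.3 397.7  10. ]
```

Call:
{"op": "carry_out", "data": {"rows": [[287,-103,0,25],[287,-103,0,25],[287,-103,0,25],[287,-103,0,25],[287,-103,0,25],[287,-103,0,25],[287,-103,0,25],[287,-103,0,25],[287,-103,0,25],[287,-103,0,25],[287,-103,0,25],[287,-103,0,25]], "hand": 91}}

```text
time: 1.15
tool_pos: [510.9, 371.6, 226.3]
tcp_rot: [2.503, 1.569, -2.216]
contact_force: [0.5, 0.1, 0.2]
grip_width: 91.2
```

Run:
```python
from plant import *
from h import *
o=get_obs();im=capture("wrist");w=camera_info("wrist");T=wristT(o,w)
cv2.imwrite("pics/w1.png",im[:,:,::-1]);np.save("w1T.npy",T)
Z=R.from_euler("xyz",o["tcp_rot"]).as_matrix();print(o["time"],o["tool_pos"],np.degrees(np.arctan2(Z[1,2],Z[0,2])),Z[:,0])
print(proj(w,[512,371,90],T))
```

```text
1.15 [510.9 371.6 226.3] 89.65453696366161 [-0. -0. -1.]
[254.5 185.6]
```

View pics/w1.png

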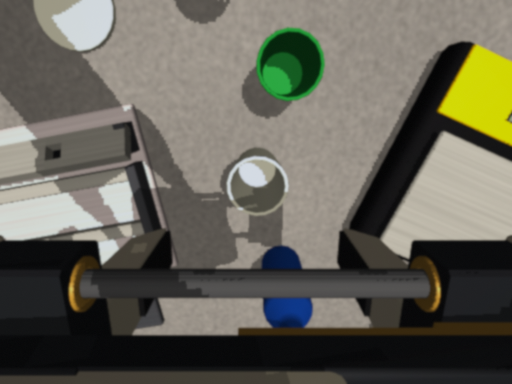

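The tub rim is centred at (257,185), against a predicted (254,186), so the tub is about (512, 373.5). Both fingers are clear of the green tub and the bottle. I'm descending and gripping.

Call:
{"op": "carry_out", "data": {"rows": [[1,2,-40,0],[1,2,-80,0],[1,2,-110,0],[1,2,-140,0],[1,2,-165,0],[1,2,-180,0],[1,2,-180,0],[1,2,-180,0]]}}

```text
time: 1.87
tool_pos: [511.0, 374.3, 46.5]
tcp_rot: [2.397, 1.569, -2.32]
contact_force: [0.9, 0.1, 0.4]
grip_width: 90.8
```

Call:
{"op": "carry_out", "data": {"rows": [[0,0,0,0],[0,0,0,0],[0,0,0,0],[0,0,0,0],[0,0,0,0],[0,0,0,0],[0,0,0,0],[0,0,0,0],[0,0,0,0],[0,0,0,0]], "hand": 50}}

```text
time: 2.7
tool_pos: [511.3, 374.4, 47.0]
tcp_rot: [2.685, 1.57, -2.032]
contact_force: [0.5, -1.1, 5.1]
grip_width: 58.5
```

Gripped at 58.5 mm, as expected. Next I lift and carry it round the robot side of the machine to a viewing spot beside the nest.

Call:
{"op": "carry_out", "data": {"rows": [[0,0,20,0],[0,0,50,0],[0,0,85,0],[0,0,120,0],[0,0,145,0],[-20,-20,155,0],[-45,-55,155,0],[-70,-90,155,0],[-90,-125,155,0],[-105,-160,155,0],[-111,-195,155,0],[-111,-230,155,0],[-111,-265,155,0],[-111,-300,155,0],[-111,-335,155,0],[-111,-370,155,0],[-111,-405,155,0],[-111,-440,155,0],[-111,-475,155,0],[-111,-475,155,0]]}}

```text
time: 4.37
tool_pos: [400.5, -105.7, 201.9]
tcp_rot: [3.12, 1.567, -1.601]
contact_force: [1.3, -0.8, -0.7]
grip_width: 58.4
```

Call:
{"op": "carry_out", "data": {"rows": [[20,-10,0,5],[55,-25,0,10],[90,-40,0,10],[125,-55,0,10],[160,-70,0,10],[190,-85,0,10],[220,-95,0,10],[220,-98,0,10],[220,-98,0,10],[220,-98,0,10]]}}

```text
time: 5.2
tool_pos: [619.7, -203.0, 201.0]
tcp_rot: [2.336, 1.568, -2.211]
contact_force: [0.5, 0.5, -0.6]
grip_width: 58.5
```

Run:
```python
from plant import *
from h import *
o=get_obs();im=capture("wrist");w=camera_info("wrist");T=wristT(o,w)
cv2.imwrite("pics/w2.png",im[:,:,::-1]);np.save("w2T.npy",T)
Z=R.from_euler("xyz",o["tcp_rot"]).as_matrix();print(o["time"],o["tool_pos"],o["grip_width"],o["joint_positions"],np.degrees(np.arctan2(Z[1,2],Z[0,2])))
print(proj(w,[599.2,-70.7,64],T),proj(w,[491.8,-89.3,94],T))
```

```text
5.2 [ 619.7 -203.   201. ] 58.471155069393575 [-0.4  0.6  1.2 -0.   1.4 -2.2] 99.4637814335159
[395.2 186.2] [428.5  59.1]
```

View pics/w2.png

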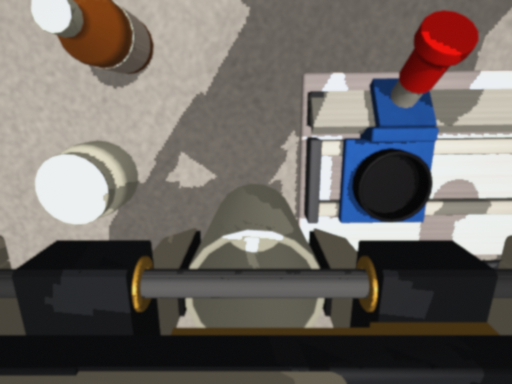

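Run:
```python
from plant import *
from h import *
w=camera_info("wrist");T=np.load("w2T.npy");im=cv2.imread("pics/w2.png");h=cv2.cvtColor(im,cv2.COLOR_BGR2HSV).astype(int)
m=(h[...,2]<45);m[:, :345]=0;m[:145]=0;m[225:]=0;m[:,440:]=0
k=max(blobs(m),key=cv2.contourArea);print(cv2.boundingRect(k),cv2.fitEllipse(k),cv2.minEnclosingCircle(k))
e=cv2.fitEllipse(k)
# rim-outer right edge & whole
x,y,ww,hh=cv2.boundingRect(k)
for z in(60,64):print(z,on_z(w,e[0],z,T))
c=on_z(w,(x+ww-.5-39.3,y+hh/2-.5),64,T);print("via right edge",c)
m=((h[...,0]<5)|(h[...,0]>174))&(h[...,1]>150)&(h[...,2]>180);m[90:]=0
k=max(blobs(m),key=cv2.contourArea);print(cv2.boundingRect(k),cv2.fitEllipse(k),on_z(w,cv2.fitEllipse(k)[0],118.6,T))
```

```text
(353, 149, 78, 72) ((391.53485107421875, 184.62371826171875), (69.97836303710938, 77.13880920410156), 83.39923095703125) ((391.37640380859375, 183.18280029296875), 38.97732925415039)
60 [599.  -72.7  60. ]
64 [598.3 -74.6  64. ]
via right edge [598.2 -74.9  64. ]
(422, 31, 40, 25) ((439.9693603515625, 45.079593658447266), (10.859946250915527, 43.94587326049805), 120.8310546875) [486.9 -96.1 118.6]
```

The nest is about (598.7, -73), averaging the top and wrist views. I'm moving over it with the jaws turned to clear the press.

Call:
{"op": "carry_out", "data": {"rows": [[0,0,0,-7],[0,0,0,-14],[0,0,0,-21],[-3,15,0,-28],[-7,40,0,-35],[-11,65,0,-42],[-15,90,0,-49],[-19,115,0,-56],[-21,128,0,-59],[-21,130,0,-59],[-21,130,0,-59],[-21,130,0,-59]]}}

```text
time: 6.25
tool_pos: [598.3, -73.4, 202.2]
tcp_rot: [3.03, 1.569, -2.545]
contact_force: [0.2, 0.4, 0.9]
grip_width: 58.4
```

Run:
```python
from plant import *
from h import *
o=get_obs();im=capture("wrist");s=capture("scene");t=capture("top");w=camera_info("wrist");T=wristT(o,w)
print(o["time"],o["tool_pos"],o["contact_force"],o["grip_width"])
f=lambda a,y,x,h,ww,k:cv2.resize(a[y:y+h,x:x+ww,::-1],None,fx=k,fy=k,interpolation=cv2.INTER_CUBIC)
cv2.imwrite("pics/p3.png",np.vstack([np.hstack([im[:,:,::-1][:300,:400],f(s,130,150,150,200,2)]),f(t,90,160,112,300,800/300)[:300]]))
```

```text
6.25 [598.3 -73.4 202.2] [0.2 0.4 0.9] 58.369722197913624
```

View pics/p3.png

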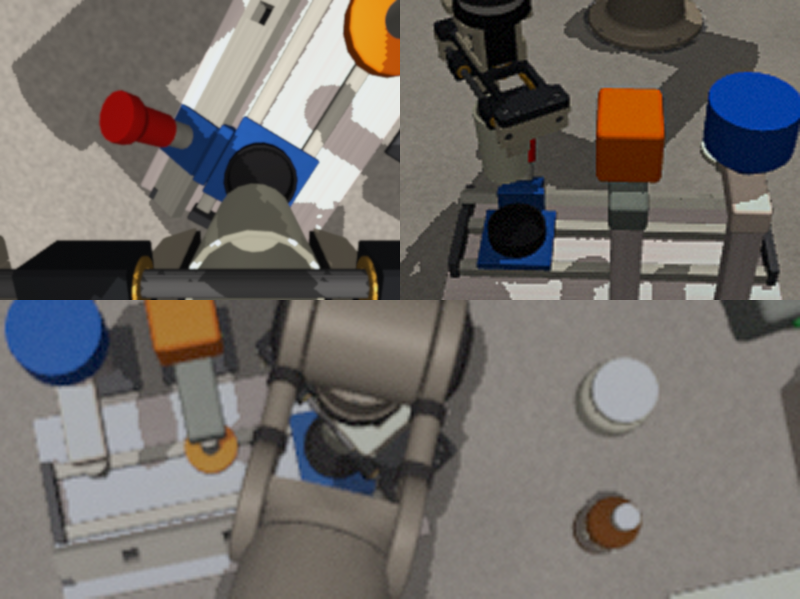

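Run:
```python
from plant import *
from h import *
o=get_obs();w=camera_info("wrist");T=wristT(o,w)
im=cv2.imread("pics/p3.png")[:300,:400];v=im.max(2).astype(int)
m=(v<45);m[:135]=0;m[205:]=0;m[:,:215]=0;m[:,310:]=0
for r in range(140,205,6):
    c=np.where(m[r])[0];print(r,c.min() if len(c) else None,c.max() if len(c) else None)
k=max(blobs(m),key=cv2.contourArea);print(cv2.boundingRect(k))
for p in([598.3,-73.4,64],[598.3,-73.4,44]):print(proj(w,p,T))
for uv in((260.5,181),):print(on_z(w,uv,64,T))
print(T[:3,:3])
```

```text
140 None None
146 246 274
152 236 283
158 231 288
164 228 291
170 226 294
176 225 295
182 224 295
188 225 294
194 283 292
200 287 288
(224, 143, 72, 58)
[255.2 183.2]
[255.2 178.4]
[600.8 -68.5  64. ]
[[ 0.8  0.6  0.2]
 [ 0.6 -0.7 -0.2]
 [-0.   0.3 -1. ]]
```

Call:
{"op": "carry_out", "data": {"rows": [[1,2,-20,0],[1,2,-45,0],[1,2,-65,0],[1,2,-77,0],[1,2,-77,0],[1,2,-77,0],[1,2,-77,0]]}}

```text
time: 6.98
tool_pos: [600.1, -72.7, 125.6]
tcp_rot: [-2.961, 1.569, -2.255]
contact_force: [-0.1, -0.8, -0.3]
grip_width: 58.5
```

Run:
```python
from plant import *
from h import *
o=get_obs();im=capture("wrist");s=capture("scene");w=camera_info("wrist");T=wristT(o,w)
print(o["time"],o["tool_pos"],o["contact_force"],o["grip_width"])
np.save("w4T.npy",T)
f=lambda a,y,x,h,ww,k:cv2.resize(a[y:y+h,x:x+ww,::-1],None,fx=k,fy=k,interpolation=cv2.INTER_CUBIC)
cv2.imwrite("pics/w4.png",im[:,:,::-1]);cv2.imwrite("pics/s4.png",s[:,:,::-1])
cv2.imwrite("pics/p4.png",np.hstack([f(im,60,130,200,250,1.6),f(s,190,165,100,125,3.2)]))
```

```text
6.9833 [600.1 -72.7 125.6] [-0.1 -0.8 -0.3] 58.469558954826006
```

View pics/p4.png

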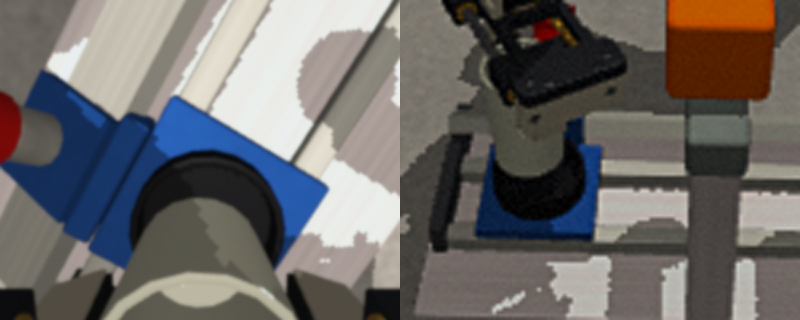

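Run:
```python
from plant import *
from h import *
w=camera_info("wrist");s=camera_info("scene");T=np.load("w4T.npy");a=np.linspace(0,6.283,73)
def circ(info,c,r,z,TT=None):
    q=np.array([proj(info,[c[0]+r*np.cos(t),c[1]+r*np.sin(t),z],TT) for t in a]);return q[:,0].min(),q[:,0].max(),q[:,1].min(),q[:,1].max()
c=(600,-72.7)
print("pred centred: wrist rim",circ(w,c,36,64,T),"foot",circ(w,c,26,78.6,T))
print("scene rim",circ(s,c,36,64),"foot",circ(s,c,26,78.6))
v=cv2.imread("pics/w4.png").max(2).astype(int);m=v<60
for r in range(152,200,5):
    x=np.where(m[r,200:330])[0]+200;print(r,x.min() if len(x) else 0,x.max() if len(x) else 0)
im=cv2.imread("pics/s4.png").astype(int);print("scene rows")
for r in (238,242,246,250,254):print(r,im[r,188:232].max(1))
```

```text
pred centred: wrist rim (np.float64(205.08629523263002), np.float64(304.1214648224334), np.float64(160.55902844893444), np.float64(254.39495522116795)) foot (np.float64(216.5009166891054), np.float64(292.63943215172117), np.float64(179.52115897076288), np.float64(251.15396751106582))
scene rim (np.float64(191.54068274857207), np.float64(220.95568762228345), np.float64(230.35847685925364), np.float64(252.23524102107947)) foot (np.float64(195.1461329448444), np.float64(216.60456623846173), np.float64(229.1848116154774), np.float64(244.96179364422346))
152 0 0
157 243 275
162 233 284
167 226 290
172 222 294
177 219 298
182 216 300
187 215 303
192 213 305
197 212 305
scene rows
238 [107 108 114 108  77  69  64  71  78  77  78  78  80  78  80  78  80  79
  81  80  80  75  75  72  71  72  71  67  14   4   0   4   5  39  96 123
 122 123 123 105  86 116 114 112]
242 [ 89  90  90  85  76  50   7   1  36  75  81  79  78  79  81  79  79  78
  81  82  77  78  77  74  68  40  17  15  12  17   7   4   5  14  40 125
 127 125 115  80 172 171 166 167]
246 [ 57  57  56  58  69  66  12  10   3   6  12   0   7   4   6  10  10   4
   4   6   7   8   9  11  14   6  12  13  15  17  19  18  11   3  29  93
 114 124 120  40  56  57  55  55]
250 [109 106  66  67  69  66  34   7   3  11   8   5   6  13   4   8   7   7
   5   7  10   9   9   6  10  18  17  19  14  12  11   8   0  16  73 114
 116 110  99 195 195 187 187 189]
254 [111  85  64  70  67  63  72  65  38   9   5   2  13   4  10  10   8   6
   0   2   4   5   6  10  12   7   9   4   0   2  23  75 120 126 117 119
 116 105  93 195 189 182 186 184]
```

Both views agree: the tub foot sits about 3 mm off the TCP axis and the nest is at about (599.7, -68). The tub must shift by (-2, +7) before I lower it.

Call:
{"op": "carry_out", "data": {"rows": [[-1,4,0,0],[-2,7,0,0],[-2,7,0,0],[-2,7,0,0],[-2,7,0,0]]}}

```text
time: 7.5
tool_pos: [598.3, -65.3, 126.1]
tcp_rot: [-2.285, 1.569, -1.579]
contact_force: [0.1, 0.5, -0.8]
grip_width: 58.2
```

Run:
```python
from plant import *
from h import *
o=get_obs();im=capture("wrist");s=capture("scene");w=camera_info("wrist");T=wristT(o,w)
print(o["time"],o["tool_pos"],o["contact_force"],o["grip_width"])
np.save("w5T.npy",T)
f=lambda a,y,x,h,ww,k:cv2.resize(a[y:y+h,x:x+ww,::-1],None,fx=k,fy=k,interpolation=cv2.INTER_CUBIC)
cv2.imwrite("pics/p5.png",np.hstack([f(im,60,130,200,250,1.6),f(s,190,165,100,125,3.2)]))
v=s.max(2).astype(int)
for r in (238,240,242,246,250):print(r,v[r,190:228])
```

```text
7.5 [598.3 -65.3 126.1] [ 0.1  0.5 -0.8] 58.187659727677364
238 [110 109  75  68  62  24   3  23  73  73  76  73  76  78  80  79  80  80
  81  78  79  77  78  74  72  72  70  72  70  14   2  36  97 123 124 121
 120 105]
240 [ 86  84  63  63  26   3   5  13  41  73  79  79  75  79  76  79  80  79
  78  80  78  76  77  75  76  73  75  64  24   5   0  13  57 123 124 123
 114  93]
242 [ 94  85  78  52  11   3   2   8   8  24  61  78  81  79  80  77  80  80
  80  77  81  80  78  79  75  69  35  14   8   7   5  11  44 123 127 121
 114  83]
246 [ 54  61  70  66  11   7   5   7  12  10   9   9   1   8   8   8   6   8
  11   8   1   5  10   5   8  10  15  22  13  14  11   6  25  87 116 122
 124  41]
250 [ 70  67  71  66  37   3   7   4  15   9  11   8   4   2  16   0   4  12
   5   7   7   9   8   9  16  17  14  15   4   3   9  14  70 119 118 110
  99 194]
```

View pics/p5.png

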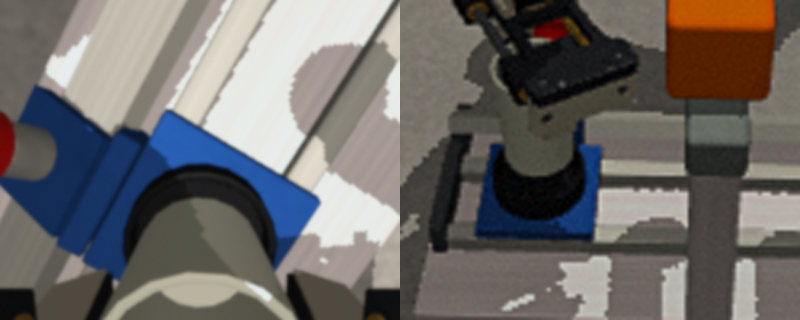

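Tub foot and nest are now concentric in the scene view (207.7 against 207.9). I'm lowering and releasing.

Call:
{"op": "carry_out", "data": {"rows": [[0,0,-10,0],[0,0,-20,0],[0,0,-28,0],[0,0,-32,0],[0,0,-34,0],[0,0,-34,0],[0,0,-34,0]]}}

```text
time: 8.18
tool_pos: [598.2, -65.5, 91.7]
tcp_rot: [-2.57, 1.569, -1.864]
contact_force: [-0.0, 0.9, 1.1]
grip_width: 58.8
```

Call:
{"op": "carry_out", "data": {"rows": [[0,0,0,0],[0,0,0,0],[0,0,0,0],[0,0,0,0],[0,0,0,0],[0,0,0,0],[0,0,0,0]], "hand": 84}}

```text
time: 8.77
tool_pos: [598.3, -65.5, 91.8]
tcp_rot: [-2.512, 1.569, -1.806]
contact_force: [0.2, -0.1, 1.0]
grip_width: 83.9
```

Call:
{"op": "carry_out", "data": {"rows": [[0,0,12,0],[0,0,30,0],[0,0,55,0],[0,0,85,0],[0,0,115,0],[-10,-3,115,7],[-40,-9,115,14],[-75,-15,115,21],[-110,-21,115,28],[-130,-24,115,35],[-130,-24,115,42],[-130,-24,115,49],[-130,-24,115,56],[-130,-24,115,60],[-130,-24,115,60],[-130,-24,115,60]]}}

```text
time: 10.1
tool_pos: [468.3, -89.5, 206.8]
tcp_rot: [-2.456, 1.569, -0.705]
contact_force: [-0.7, 0.8, -0.9]
grip_width: 83.9
```

Run:
```python
from plant import *
from h import *
o=get_obs();im=capture("wrist");s=capture("scene");w=camera_info("wrist");T=wristT(o,w)
Z=R.from_euler("xyz",o["tcp_rot"]).as_matrix()
print(o["time"],o["tool_pos"],o["contact_force"],o["grip_width"],np.degrees(np.arctan2(Z[1,2],Z[0,2])))
np.save("w6T.npy",T)
f=lambda a,y,x,h,ww,k:cv2.resize(a[y:y+h,x:x+ww,::-1],None,fx=k,fy=k,interpolation=cv2.INTER_CUBIC)
cv2.imwrite("pics/w6.png",im[:,:,::-1]);cv2.imwrite("pics/s6.png",s[:,:,::-1])
cv2.imwrite("pics/p6.png",np.hstack([im[:,80:480,::-1][:320],f(s,170,150,128,160,2.5)]))
```

```text
10.1 [468.3 -89.5 206.8] [-0.7  0.8 -0.9] 83.90325714249781 100.30033932253032
```

View pics/p6.png

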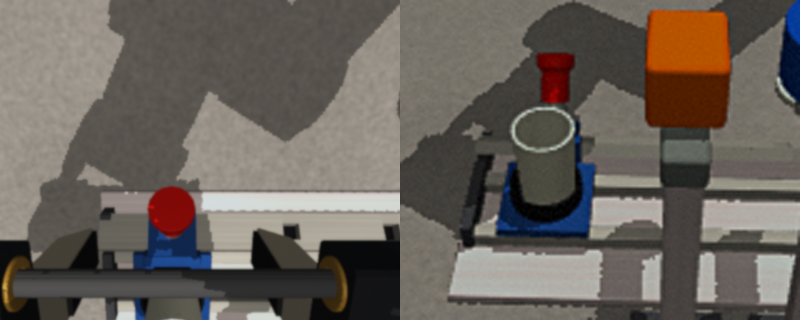

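The tub stands upright in the nest: rim at scene (207,222), nest rim around it. The knob flange top is at wrist (252,210), between the fingers.

Run:
```python
from plant import *
from h import *
w=camera_info("wrist");s=camera_info("scene");T=np.load("w6T.npy")
im=cv2.imread("pics/w6.png");h=cv2.cvtColor(im,cv2.COLOR_BGR2HSV).astype(int)
m=((h[...,0]<6)|(h[...,0]>173))&(h[...,1]>140)&(h[...,2]>60);m[260:]=0
k=max(blobs(m),key=cv2.contourArea);print(cv2.boundingRect(k),cv2.minEnclosingCircle(k))
x,y,a,b=cv2.boundingRect(k)
n=np.array([599.5,-68]);xd=np.array([.985,.171]);
g=n-109*xd;t=g-30*.574*xd;print("pred grip",g,"pred flange top",t,"proj",proj(w,[*t,118.6],T),"flange ctr",proj(w,[*(g-21*.574*xd),94+17.2],T))
print("meas flange top",on_z(w,cv2.minEnclosingCircle(k)[0],116,T))
rim=on_z(s,(207.4,221.6),134);print("tub rim scene",rim)
print("proj nest rim centre scene",proj(s,[599.5,-68,64]))
```

```text
(228, 186, 47, 51) ((251.0, 211.125), 25.19465446472168)
pred grip [492.1 -86.6] pred flange top [475.2 -89.6] proj [253.6 207.2] flange ctr [253.6 210.2]
meas flange top [479.8 -91.  116. ]
tub rim scene [601.5 -64.8 134. ]
proj nest rim centre scene [208.2 241.1]
```

Call:
{"op": "carry_out", "data": {"rows": [[13,-1,-25,0],[13,-1,-55,0],[13,-1,-80,0],[13,-1,-100,0],[13,-1,-112,0],[13,-1,-115,0],[13,-1,-115,0],[13,-1,-115,0]]}}

```text
time: 10.87
tool_pos: [481.8, -90.6, 92.4]
tcp_rot: [-2.326, 1.568, -0.575]
contact_force: [0.4, 0.3, 0.5]
grip_width: 84.0
```

Call:
{"op": "carry_out", "data": {"rows": [[0,0,0,0],[0,0,0,0],[0,0,0,0],[0,0,0,0],[0,0,0,0],[0,0,0,0],[0,0,0,0],[0,0,0,0],[0,0,0,0],[0,0,0,0],[0,0,0,0],[0,0,0,0]], "hand": 20}}

```text
time: 11.87
tool_pos: [481.7, -90.6, 92.4]
tcp_rot: [-2.336, 1.569, -0.586]
contact_force: [-1.1, 0.9, 1.2]
grip_width: 38.8
```

The gripper is on the flange at 38.8 mm. Now I pull along the plunger axis.

Call:
{"op": "carry_out", "data": {"rows": [[-2,0,3,0],[-4,-1,6,0],[-6,-1,9,0],[-8,-1,12,0],[-10,-2,14,0],[-10.5,-2,15.3,0],[-10.5,-2,15.3,0],[-10.5,-2,15.3,0],[-10.5,-2,15.3,0]]}}

```text
time: 12.62
tool_pos: [471.4, -92.5, 107.6]
tcp_rot: [-2.226, 1.568, -0.476]
contact_force: [4.9, 1.6, -8.9]
grip_width: 38.8
```

The force is 10 N along the axis over 18.5 mm of travel, so the plunger is out. Now I slide 240 mm along the rail.

Call:
{"op": "carry_out", "data": {"rows": [[-0.7,4,0,0],[-2.1,12,0,0],[-4.2,24,0,0],[-6.8,39,0,0],[-9.4,54,0,0],[-12,69,0,0],[-14.6,84,0,0],[-17.2,99,0,0],[-19.8,114,0,0],[-22.4,129,0,0],[-25,144,0,0],[-27.6,159,0,0],[-30.2,174,0,0],[-32.8,189,0,0],[-35.4,204,0,0],[-38,219,0,0],[-39.8,229,0,0],[-40.6,234,0,0],[-41,236.4,0,0],[-41,236.4,0,0]]}}

```text
time: 14.28
tool_pos: [429.5, 144.1, 107.2]
tcp_rot: [3.033, 1.57, -1.499]
contact_force: [0.3, 0.9, -12.2]
grip_width: 39.1
```

Call:
{"op": "carry_out", "data": {"rows": [[0,0,0,0],[0,0,0,0],[0,0,0,0]]}}

```text
time: 14.53
tool_pos: [429.4, 143.8, 107.1]
tcp_rot: [2.736, 1.57, -1.797]
contact_force: [2.0, 2.3, -11.9]
grip_width: 38.9
```

Call:
{"op": "carry_out", "data": {"rows": [[1.5,0.3,-2,0],[3,0.5,-4.5,0],[5,0.9,-7,0],[6.5,1.2,-9.5,0],[8,1.5,-12,0],[9.5,1.7,-14,0],[10.5,1.9,-15.2,0],[10.5,1.9,-15.2,0],[10.5,1.9,-15.2,0]]}}

```text
time: 15.28
tool_pos: [439.4, 145.4, 92.5]
tcp_rot: [2.33, 1.569, -2.203]
contact_force: [-5.2, -3.0, 2.4]
grip_width: 38.7
```

Call:
{"op": "carry_out", "data": {"rows": [[0,0,0,0],[0,0,0,0],[0,0,0,0],[0,0,0,0],[0,0,0,0],[0,0,0,0],[0,0,0,0]], "hand": 80}}

```text
time: 15.87
tool_pos: [439.6, 145.5, 92.5]
tcp_rot: [2.452, 1.569, -2.081]
contact_force: [-0.5, -0.3, -0.4]
grip_width: 78.3
```

Call:
{"op": "carry_out", "data": {"rows": [[0,0,20,0],[0,0,50,0],[0,0,80,0],[0,0,105,0],[-10,0,114,0],[-14,0,114,0],[-14,0,114,0],[-14,0,114,0]]}}

```text
time: 16.53
tool_pos: [425.0, 145.4, 205.6]
tcp_rot: [2.026, 1.568, -2.507]
contact_force: [0.6, 0.0, 0.1]
grip_width: 80.0
```

Run:
```python
from plant import *
from h import *
o=get_obs();im=capture("wrist");s=capture("scene");w=camera_info("wrist");T=wristT(o,w)
print(o["time"],o["tool_pos"],o["contact_force"],o["grip_width"])
np.save("w7T.npy",T)
f=lambda a,y,x,h,ww,k:cv2.resize(a[y:y+h,x:x+ww,::-1],None,fx=k,fy=k,interpolation=cv2.INTER_CUBIC)
cv2.imwrite("pics/w7.png",im[:,:,::-1]);cv2.imwrite("pics/s7.png",s[:,:,::-1])
cv2.imwrite("pics/p7.png",np.hstack([im[:,80:480,::-1][:320],f(s,150,210,128,160,2.5)]))
h=cv2.cvtColor(im[:,:,::-1].copy(),cv2.COLOR_BGR2HSV).astype(int)
m=((h[...,0]<6)|(h[...,0]>173))&(h[...,1]>140)&(h[...,2]>60);m[260:]=0
k=max(blobs(m),key=cv2.contourArea);print(cv2.boundingRect(k),cv2.minEnclosingCircle(k))
xd=np.array([.985,.171]);yd=np.array([-.171,.985]);c0=np.array([481.7,-90.6])
for e in(0,.014):
    q=[*(c0+240*yd-e*1000*.574*xd),111.2+e*819];print(e,"pred flange ctr",q,proj(w,q,T))
```

```text
16.5333 [425.  145.4 205.6] [0.6 0.  0.1] 80.03762603002123
(228, 188, 47, 51) ((251.0416717529297, 213.0), 25.311525344848633)
0 pred flange ctr [np.float64(440.65999999999997), np.float64(145.8), 111.2] [252.4 215.1]
0.014 pred flange ctr [np.float64(432.74454), np.float64(144.425844), 122.666] [252.4 210.5]
```

View pics/p7.png

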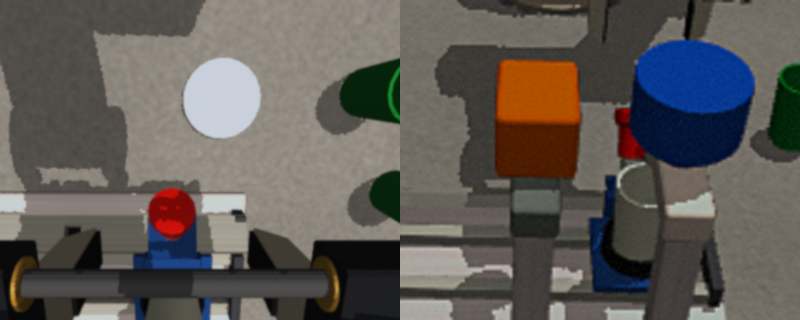

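Run:
```python
from plant import *
from h import *
w=camera_info("wrist");s=camera_info("scene")
xd=np.array([.985,.171]);yd=np.array([-.171,.985]);c0=np.array([481.7,-90.6])
for n,L,es in(("6",0,(0,)),("7",240,(0,14))):
    T=np.load(f"w{n}T.npy")
    for nm in("w","s"):
        h=cv2.cvtColor(cv2.imread(f"pics/{nm}{n}.png"),cv2.COLOR_BGR2HSV).astype(int)
        m=((h[...,0]<6)|(h[...,0]>173))&(h[...,1]>140)&(h[...,2]>50)
        if nm=="w":m[260:]=0
        else: m[:165]=0;m[215:]=0;m[:,:190]=0;m[:,300:]=0
        print(n,nm,[cv2.boundingRect(k) for k in blobs(m,10)])
    for e in es:
        f=lambda t:[*(c0+L*yd-(t+e-21)*.574*xd),111.2+(t+e-21)*.819]
        print(n,e,"wrist flange",proj(w,f(21),T),"scene bottom",proj(s,f(-20)),"scene top",proj(s,f(30)))
# nest at station, via tub rim / nozzle geometry
print("tub rim pred scene",proj(s,[*(np.array([599.5,-67])+240*yd),134]))
```

```text
6 w [(228, 186, 47, 51)]
6 s [(205, 191, 15, 20)]
6 0 wrist flange [251.1 211.4] scene bottom [211.3 210.3] scene top [211.6 191.4]
7 w [(228, 188, 47, 51)]
7 s [(296, 193, 4, 20)]
7 0 wrist flange [252.4 215.1] scene bottom [302.4 212.7] scene top [303.1 193.8]
7 14 wrist flange [252.4 210.5] scene bottom [302.6 207.4] scene top [303.3 188.5]
tub rim pred scene [309.5 223.7]
```

The plunger checks as home: the knob's bottom edge in the scene view is at row 213 (predicted 212.7 if home, 207.4 if resting on the bar). The tub's left rim edge is at column 296.8 (predicted 296.5). I'm handing in.

```bash
python3 -c "
from plant import *
print(close_job(), get_obs()['contact_force'])"
```

```text
the job is handed in; nothing more can be done
the job is handed in; nothing more can be done
```

The tub is standing in the nest under the dosing nozzle with the plunger home, and I handed the job in at about 16.6 s. No verdict was reported.

**What I did**
- I set the tub in the nest with the carriage still at its loading stop and let go of it.
- I gripped the knob by its flange and pulled it 18.5 mm. The force read about 10 N along the plunger axis, which fits the spring fully out.
- I slid the carriage 240 mm to the dosing station, let the plunger back in, opened the fingers and lifted clear.

**Last checks**
- **Plunger:** the knob's bottom edge in the scene view was at row 213. I predicted 212.7 if home and 207.4 if the pin were resting on the bar.
- **Tub:** it was upright, and its left rim edge was at column 296.8 against a predicted 296.5. The nozzle itself was hidden, so I checked the station from the measured 240 mm travel and the plunger being home.
- **Robot:** the contact force was about 0 N, with the fingers well above everything.

**Disagreements and weak spots**
- **Nest position:** early camera estimates of the nest differed by up to 6 mm. The tub also sat about 3 mm off the gripper's centre line. I corrected for both from close views before lowering it.
- **Tub centring:** after release, the scene view put the tub about 3–4 mm from the nest centre, inside the 8 mm limit.
- **Wrist view of the knob:** after release this was about 2 pixels off the prediction, roughly midway between the home and out positions, so I relied on the scene view.
- **Bystanders:** I did not measure the bottles and the jar again at the end. No contact forces or pictures suggested they had been touched.

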